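Put the espresso tools back in their caddy

ROBOT

A 6-joint arm with a two-finger parallel gripper is mounted at the origin on the work surface. World frame = base frame: x ahead of the robot, y to its left, z up, the work surface at z = 0. Lengths are in m, angles in degrees, forces in N, time in s.
With the tool pointing down it reaches from about 0.35 to 0.875 m from the base axis. Payload 4.2 kg.
Tool frame: the origin (TCP) lies between the finger pads; the fingertips stand 17 mm ahead of it and the grasp point (between the pads) lies 2 mm behind it; z points along the fingers, y is the line along which they close (so a half turn about z gives the same grasp; the last joint's range is limited). The gripper opens to 87 mm and grips with 3 to 60 N. Pads are 19 mm wide; open, the fingers measure 117 mm over their backs; the gripper's body (75 mm by 190 mm) begins 51 mm behind the grasp point.
Start: joints at [-55.714, 22.042, 0.453, 0, -68.411, -14.817], TCP at [0.208, -0.589, 0.217] pointing down, gripper open.
Joint ranges: [-179.83, 179.83], [-69.29, 118.12], [-61.27, 80.66], [-181.25, 117.63], [-171.15, -9.14], [-177.46, 177.46]. Speed limits (degrees/s): [159.86, 159.86, 180, 180, 180, 180].

INTERFACE

Orientations are given as a 3x3 rotation matrix whose columns are the frame's x, y, z axes.
In Python, from station import r gives the robot as it stands.
- The arm moves only by the tool servo_tool, never from a script. Its argument "targets" is a list of rows, each a list of 5 numbers: the shift along the world's x, y, z in units of 30 mm (1.0 is 30 mm), then the turn about the world's z in rad, then the finger opening in mm, from 0 to 87. In form: [[x, y, z, turn, gripper], ...]. A call has exactly 5 rows; each row is the pose to reach, as a shift and turn from the pose commanded when the call began; what a row does not reach only later rows make up. A row lasts 1/12 s, in which the tool goes at most 41.7 mm and 7.16 degrees, less where a joint would pass 70% of its speed; a pose out of reach is approached as far as the arm can. A call with a gripper value outside its range is refused whole. The fingers move at their own pace and stop on an object; the grip force is fixed at half the most. Time passes only in rows, so rows that repeat a pose let the fingers close, or fill a call up. It gives the time, the measured TCP pose, the force, the opening and the grip force at its end, in the units of the state.
- r.sense(): the state, without advancing time (a new reading comes with each control period).
- r.capture(name): name is "scene" or "top" or "wrist"; returns a dict with "pixels" (400x640x3 uint8, red, green, blue), "fx", "fy", "cx", "cy" (pixels), "world_from_camera" (4x4, takes a point from camera to world coordinates). Camera axes: x right, y down, z forward; pixel columns grow to the right and rows downward; lengths in m; the calibration is good to about 2 mm. A picture is of the moment at which its call begins. There is no depth.
- r.finish_job(): hands the job in; it is judged then, once.
The state is a dict: "time_s": time; "joints": joint angles; "joint_velocities": joint speeds; "effort": joint torques, N m; "tcp_pos": TCP position; "ee_rot": TCP orientation; "wrist_force": force on the tool from outside, world axes, zero at the start; "moment": the same for the moment, N m; "gripper_width": opening from 0.0 (shut) to 1.0 (fully open); "gripper_force": force on a finger pad.
Only numpy, scipy, OpenCV 4.12 (cv2) and the standard library are available. Lean on these libraries where they do the work, as an engineer would, in place of code of your own. Each camera call takes 0.05 s, during which the arm holds its last target. There are 200 camera calls.

TASK

Put the four espresso tools lying about the bar back into the tool caddy, each seated flat in the place made for it: the wide tamper upright in the large round well, the straight steel dosing cup mouth up in the small round well, the shot timer face up in the square pocket, and the coffee scoop lying lengthwise in the long trough with its bowl open upwards. Set them down, do not drop them, and leave the narrow tamper and the hourglass jigger standing where they are: those belong elsewhere.

Things in the scene. Friction and masses are not known exactly. Their poses are not given: they have to be found in the camera images.
- tamper: the espresso tamper: a round steel base 58 mm in diameter and 9 mm high, tapering into a dark wooden grip that swells to a round knob 35 mm in diameter between 58 and 78 mm up; 88 mm tall, about 0.4 kg. Stands on its base. Origin: centre of the underside, z up; it is round, so its yaw means nothing
- narrow_tamper: the narrow tamper for single-shot baskets: same build and height (88 mm, knob 33 mm) but its steel base is only 41 mm in diameter. It does not belong in the caddy. Origin: centre of the underside, z up
- cup: the dosing cup: a plain straight-sided steel cup, open at the top, 44 mm outside diameter, 60 mm tall, wall 2.5 mm, about 0.1 kg, standing mouth up. Origin: centre of the underside, z up
- jigger: the cocktail jigger: steel, hourglass-shaped, 90 mm tall, 44 mm across the open upper cone, 16 mm at the waist, 40 mm at the foot. It does not belong in the caddy. Origin: centre of the underside, z up
- timer: the shot timer: a square white plastic block 56 x 56 mm, 32 mm tall, with a dark display and two grey buttons on its upper face, lying face up, about 0.11 kg. Origin: centre of the underside, x and y along its sides, z up
- scoop: the coffee scoop: an open round steel bowl, 46 mm outside diameter, 30 mm tall, with a flat handle 12 mm wide and 3 mm thick running out level with its rim; 132 mm long, 0.09 kg, standing on the bowl. Origin: in the underside plane, near mid-length; x points along the handle away from the bowl, z up. Grip the bowl, centred at x = -41 mm, with the fingers to either side (along y)
- tamper_well: caddy insert with the LARGE round well: fixed light wood block 86 x 86 mm, 24 mm tall, its central well 74 mm in diameter, 18 mm deep. Origin: centre of its underside, 3 mm above the counter, z up; well floor 6 mm above it. The three inserts stand in a row, in any order, along the caddy's y axis, the row farther from the robot; inserts and trough share one yaw
- cup_well: the caddy insert with the SMALL round well: the same block, with a round well 58 mm in diameter and 18 mm deep. Origin: centre of the block's underside (3 mm above the counter); the well's floor is 6 mm above the origin
- timer_pocket: the caddy insert with the SQUARE pocket: the same block, with a pocket 72 x 72 mm and 14 mm deep, its sides along the block's x and y. Origin: centre of the block's underside (3 mm above the counter); the pocket's floor is 10 mm above the origin
- trough: the caddy's long open trough, fixed, in the row nearer the robot: light wood, inside 70 mm across (x) and 251 mm long (y), walls 4 mm thick. Origin: centre of its underside, 3 mm above the counter; its dark inner floor is 14 mm above the origin, the walls' top 24 mm. A steel rim 26 mm high, 172 x 266 mm outside, surrounds inserts and trough, with a low bail at each end
Not all that is in view belongs to the job. What is shaped like the timer_pocket but green is not meant. Leave any purple look-alike of the cup alone.

How it is judged:
By the outcome, as a careful person would: the job done as asked, in the order asked, and still so for the second after the job is handed in, with the robot touching nothing.
It also fails if it takes over 106 s, if anything falls off the work surface, if the arm or the gripper's body presses on something with over 40 N, if the wrist force passes 120 N, or if a joint passes its speed limit or range.

## Working session

There is one attempt and no reset: what is moved stays moved. The work goes in short steps, Python scripts to look and compute and a tool call to move; the robot and the scene stay as the last step left them, time stands still between calls to the robot, and variables do not carry over. Pictures are saved under pics/ and viewed, at most 14 in all, crops included, and the job is handed in when it is done.

Besides the shell and the picture viewer there is one more tool, called after "Request:" by a JSON object that holds its "fn" and its "kwargs". servo_tool: Moves the arm, as the interface text tells. Its arguments: {"type":"object","properties":{"targets":{"type":"array","items":{"type":"array","items":{"type":"number"}}}},"required":["targets"]}

```bash
mkdir -p pics; cat > h.py <<'E'
import numpy as np, cv2
from station import r
def cap(n,f=None):
    c=r.capture(n)
    if f: cv2.imwrite('pics/'+f,cv2.cvtColor(c['pixels'],cv2.COLOR_RGB2BGR))
    return c
def ray(c,u,v):
    T=np.array(c['world_from_camera']);d=T[:3,:3]@np.array([(u-c['cx'])/c['fx'],(v-c['cy'])/c['fy'],1]);return T[:3,3],d
def onz(c,u,v,z):
    o,d=ray(c,u,v);return o+d*(z-o[2])/d[2]
def tri(a,b):
    (o,d),(p,e)=a,b
    s=np.linalg.lstsq(np.stack([d,-e],1),p-o,rcond=None)[0]
    A,B=o+s[0]*d,p+s[1]*e
    return (A+B)/2,np.linalg.norm(A-B)
E
python3 - <<'E'
from h import *
for n in('scene','top','wrist'):
    c=cap(n,n+'0.png');print(n,c['fx'],c['cx'],c['cy'],np.round(c['world_from_camera'],3).tolist())
s=r.sense();print(s['time_s'],s['tcp_pos'],np.round(s['ee_rot'],3),s['gripper_width'])
E
```

```text
scene 462.172384638757 323.93281348197127 196.1847918104459 [[0.633, 0.568, -0.526, 1.146], [0.774, -0.455, 0.44, -0.523], [0.011, -0.686, -0.728, 0.959], [0.0, 0.0, 0.0, 1.0]]
top 429.8552156157064 313.6499937965026 203.16040672078626 [[0.023, -0.99, 0.142, 0.363], [-1.0, -0.024, -0.01, 0.006], [0.013, -0.142, -0.99, 1.053], [0.0, 0.0, 0.0, 1.0]]
wrist 307.50691559893363 319.1914443612471 202.65433507832458 [[-0.333, 0.905, 0.265, 0.136], [0.943, 0.319, 0.094, -0.614], [0.001, 0.281, -0.96, 0.384], [0.0, 0.0, 0.0, 1.0]]
0.15 [ 0.20817631 -0.58881366  0.21660951] [[-0.943 -0.333 -0.001]
 [-0.333  0.943  0.002]
 [ 0.     0.002 -1.   ]] 0.994746624172704
```

View pics/top0.png

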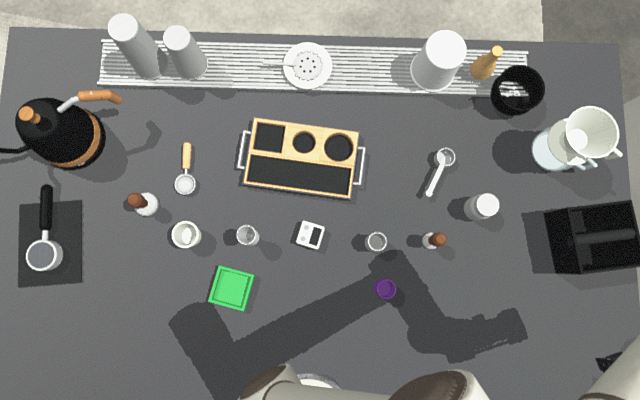

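View pics/scene0.png

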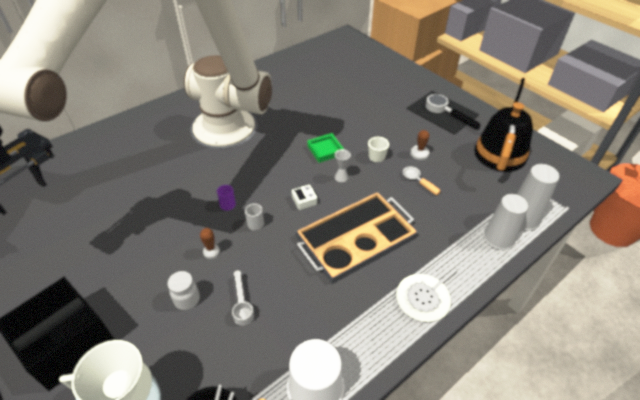

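The top view shows two tampers at (145,203) and (433,240). The cup-like things are at (247,236), (377,241) and (387,289, purple). The timer is at (310,235), and the steel scoop is at (440,170), with a wooden-handled spoon at (185,175). The caddy is at (303,158), with its square pocket on the left, small well in the middle and large well on the right. I'll confirm these with enlarged crops.

```bash
python3 - <<'E'
import cv2,numpy as np
t=cv2.imread('pics/top0.png');s=cv2.imread('pics/scene0.png')
P=[(t,145,203),(t,433,240),(t,247,236),(t,377,241),(s,420,148),(s,208,243),(s,342,165),(s,254,216),(t,440,172),(t,185,170),(s,240,300),(t,310,235)]
ims=[cv2.resize(i[y-28:y+28,x-28:x+28],(196,196),interpolation=cv2.INTER_CUBIC) for i,x,y in P]
cv2.imwrite('pics/m.png',np.vstack([np.hstack(ims[k:k+4]) for k in(0,4,8)]))
E
```

```text
(no output)
```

View pics/m.png

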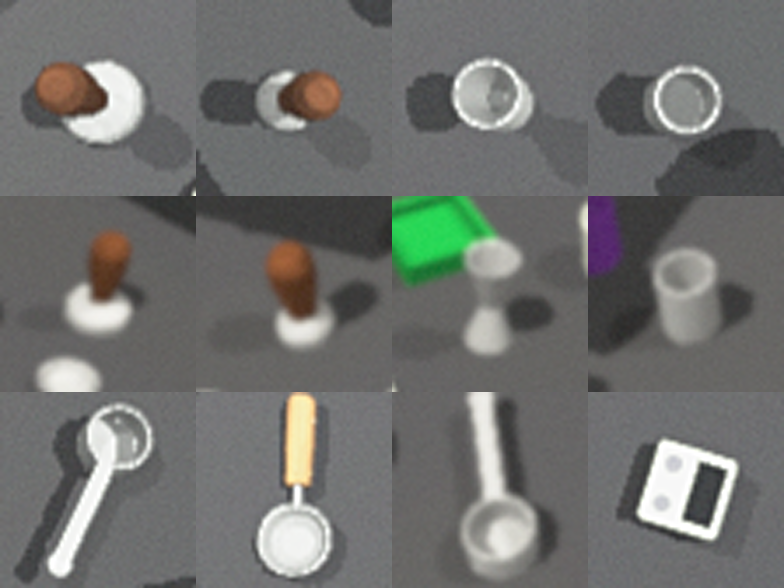

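The wide tamper is the left one at (145,203), with a base about 24 px across against 17 px. The cup is the straight one at (377,241), while (247,236) is the hourglass jigger. The scoop is the all-steel one at (446,157). The white timer at (310,235) lies face up. Next I'll triangulate.

```bash
python3 - <<'E'
from h import *
t,s=cap('top'),cap('scene')
for n,a,b in [('cup rim',(377.3,241),(253.7,209.1)),('knob',(134.7,199.3),(424,134)),('base',(146.4,204.1),(420,152)),('timer',(310.6,235),(304,193)),('bowl rim',(446.3,156.6),(242.9,309.1)),('handle end',(429.1,194),(237,273))]:
    p,e=tri(ray(t,*a),ray(s,*b));print(n,p.round(3),'gap',e.round(4))
# caddy holes, wood
hsv=cv2.cvtColor(t['pixels'],cv2.COLOR_RGB2HSV)
m=cv2.inRange(hsv,(8,60,120),(28,255,255));
m[:100]=0;m[220:]=0;m[:,:225]=0;m[:,375:]=0
cs,h=cv2.findContours(m,cv2.RETR_CCOMP,cv2.CHAIN_APPROX_NONE)
for c,hh in zip(cs,h[0]):
    if cv2.contourArea(c)<80: continue
    R=cv2.minAreaRect(c);q=cv2.boxPoints(R)
    w=np.array([onz(t,*p,.027)[:2] for p in q]);ct=onz(t,*R[0],.027)
    e=[np.linalg.norm(w[i]-w[(i+1)%4]) for i in(0,1)];k=int(np.argmax(e));d=w[k]-w[(k+1)%4]
    print('outer' if hh[3]<0 else 'hole',np.round(R[0],1),ct.round(3),np.round(e,3),'long deg',np.degrees(np.arctan2(d[1],d[0])).round(1))
print(r.sense()['time_s'])
E
```

```text
cup rim [ 0.421 -0.153  0.064] gap 0.0003
knob [0.502 0.403 0.083] gap 0.0004
base [0.501 0.403 0.011] gap 0.0007
timer [0.433 0.001 0.034] gap 0.0
bowl rim [ 0.633 -0.325  0.035] gap 0.0015
handle end [ 0.54  -0.283  0.031] gap 0.0011
outer [301.  157.3] [0.623 0.029 0.027] [0.169 0.267] long deg 83.3
hole [298.7 174.4] [0.58  0.034 0.027] [0.071 0.254] long deg 83.3
hole [338.5 147. ] [ 0.652 -0.062  0.027] [0.071 0.072] long deg 91.5
hole [303.5 142. ] [0.662 0.024 0.027] [0.055 0.055] long deg 137.6
hole [269.  137.1] [0.672 0.109 0.027] [0.073 0.074] long deg 83.1
0.25
```

Heights and sizes check out: rims at 64, 83, 34 and 35 mm, hole sizes 71 to 74 and 55 mm, and caddy yaw about −6.7°. I'll move toward the wide tamper and turn the closing axis to the caddy x on the way.

Request:
{"fn": "servo_tool", "kwargs": {"targets": [[0.5,1.2,0,0.11,87],[1,2.4,0,0.22,87],[1.5,3.6,0,0.33,87],[2,4.8,0,0.44,87],[2.5,6,0,0.55,87]]}}

```text
time_s: 0.67
tcp_pos: [0.2835, -0.4076, 0.2173]
ee_rot: [[-0.626, -0.78, -0.0], [-0.78, 0.626, 0.0], [-0.0, 0.0, -1.0]]
wrist_force: [0.8, -0.3, -0.0]
gripper_width: 0.997
gripper_force: 0.0
```

Request:
{"fn": "servo_tool", "kwargs": {"targets": [[0.5,1.2,0,0.11,87],[1,2.4,0,0.22,87],[1.5,3.6,0,0.33,87],[2,4.8,0,0.44,87],[2.5,6,0,0.55,87]]}}

```text
time_s: 1.08
tcp_pos: [0.3585, -0.2275, 0.2177]
ee_rot: [[-0.125, -0.992, 0.001], [-0.992, 0.125, -0.0], [0.0, -0.001, -1.0]]
wrist_force: [1.3, 0.6, 0.7]
gripper_width: 1.0
gripper_force: 0.0
```

Request:
{"fn": "servo_tool", "kwargs": {"targets": [[0.5,1.2,0,0,87],[1,2.4,0,0,87],[1.5,3.6,0,0,87],[2,4.8,0,0,87],[2.5,6,0,0,87]]}}

```text
time_s: 1.5
tcp_pos: [0.4335, -0.0472, 0.2178]
ee_rot: [[-0.13, -0.991, 0.001], [-0.991, 0.13, 0.0], [-0.0, -0.001, -1.0]]
wrist_force: [0.7, -0.6, -0.5]
gripper_width: 1.002
gripper_force: 0.0
```

```bash
python3 - <<'E'
from h import *
cap('wrist','w1.png')
np.save('w1.npy',r.capture('wrist'),allow_pickle=True)
E
```

```text
(no output)
```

View pics/w1.png

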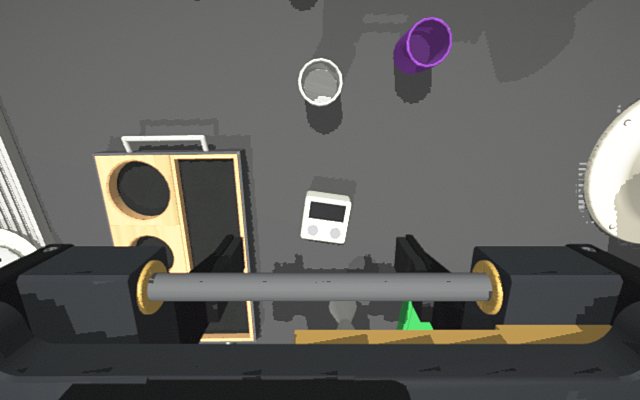

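Request:
{"fn": "servo_tool", "kwargs": {"targets": [[0.2,1.3,0,0,87],[0.4,2.6,0,0,87],[0.6,3.9,0,0,87],[0.8,5.2,0,0,87],[1,6.5,0,0,87]]}}

```text
time_s: 2.02
tcp_pos: [0.4631, 0.147, 0.2177]
ee_rot: [[-0.131, -0.991, 0.0], [-0.991, 0.131, 0.0], [-0.0, -0.0, -1.0]]
wrist_force: [1.6, -1.5, 0.4]
gripper_width: 0.999
gripper_force: 0.0
```

Request:
{"fn": "servo_tool", "kwargs": {"targets": [[0.2,1.3,0,0,87],[0.4,2.6,0,0,87],[0.6,3.9,0,0,87],[0.8,5.2,0,0,87],[1,6.2,0,0,87]]}}

```text
time_s: 2.43
tcp_pos: [0.4934, 0.334, 0.2172]
ee_rot: [[-0.13, -0.992, -0.0], [-0.992, 0.13, 0.0], [-0.0, 0.0, -1.0]]
wrist_force: [1.6, 0.4, -0.1]
gripper_width: 1.001
gripper_force: 0.0
```

The wrist view shows the cup rim at (320,82), the purple look-alike at (430,42), the timer at (326,215) and the large well at (142,188), all agreeing with the map. Now I'll descend on the tamper knob and refine the other points from this view.

Request:
{"fn": "servo_tool", "kwargs": {"targets": [[0.28,1.2,0,0,87],[0.28,2.3,0,0,87],[0.28,2.3,-1,0,87],[0.28,2.3,-2,0,87],[0.28,2.3,-3,0,87]]}}

```text
time_s: 2.85
tcp_pos: [0.5018, 0.401, 0.1263]
ee_rot: [[-0.13, -0.991, 0.0], [-0.991, 0.13, 0.001], [-0.001, -0.0, -1.0]]
wrist_force: [-0.6, -0.1, 0.1]
gripper_width: 1.003
gripper_force: 0.0
```

```bash
python3 - <<'E'
from h import *
w=np.load('w1.npy',allow_pickle=True).item();t=cap('top','top1.png');s=cap('scene')
for n,a,b in [('cup rim',(377.3,241),(320.5,82)),('timer',(310.6,235),(327,211)),('well',(338.5,147),(142,189)),('caddy corner',None,None)]:
    if a: p,e=tri(ray(t,*a),ray(w,*b));print(n,p.round(4),'gap',e.round(4))
m=cv2.inRange(cv2.cvtColor(w['pixels'],cv2.COLOR_RGB2HSV),(8,60,120),(28,255,255));m[:,260:]=0;m[235:]=0
cs,h=cv2.findContours(m,cv2.RETR_CCOMP,cv2.CHAIN_APPROX_NONE)
for c,hh in zip(cs,h[0]):
    if hh[3]>=0 and cv2.contourArea(c)>300: 
        (x,y),_,_=cv2.fitEllipse(c);print((x,y),onz(w,x,y,.027).round(4),cv2.boundingRect(c))
# wood corner heights scene/top via caddy well ellipses
m=cv2.inRange(cv2.cvtColor(s['pixels'],cv2.COLOR_RGB2HSV),(8,60,100),(28,255,255));m[:185]=0;m[280:]=0;m[:,:285]=0;m[:,425:]=0
cs,h=cv2.findContours(m,cv2.RETR_CCOMP,cv2.CHAIN_APPROX_NONE)
for c,hh in zip(cs,h[0]):
    if hh[3]>=0 and cv2.contourArea(c)>60:
        R=cv2.minAreaRect(c);print('scene hole',np.round(R[0],1))
        for q in [(298.7,174.4),(338.5,147),(303.5,142),(269,137.1)]:
            p,e=tri(ray(s,*R[0]),ray(t,*q))
            if e<.006: print('  ',p.round(3),e.round(4))
# timer white
m=cv2.inRange(w['pixels'],(185,185,185),(255,255,255))[150:250,280:370]
c=max(cv2.findContours(m,0,1)[0],key=cv2.contourArea);c=c+np.array([280,150]);q=cv2.boxPoints(cv2.minAreaRect(c))
print('timer',np.array([onz(w,*p,.032)[:2] for p in q]).round(3).tolist())
E
```

```text
cup rim [ 0.422  -0.1479  0.0799] gap 0.0055
timer [0.4344 0.001  0.0137] gap 0.0004
well [ 0.6492 -0.0607  0.0319] gap 0.0033
(144.63572692871094, 183.32879638671875) [ 0.646  -0.0649  0.027 ] (117, 155, 56, 57)
scene hole [336.8 257.9]
   [ 0.652 -0.064  0.023] 0.0024
scene hole [365.  243.5]
   [0.663 0.023 0.021] 0.0036
scene hole [391.8 228.8]
   [0.672 0.108 0.024] 0.0031
scene hole [345.4 221.3]
timer [[0.468, 0.02], [0.451, -0.038], [0.399, -0.023], [0.413, 0.036]]
```

Request:
{"fn": "servo_tool", "kwargs": {"targets": [[0,0.07,-1,0,87],[0,0.07,-2,0,87],[0,0.07,-2,0,87],[0,0.07,-2,0,40],[0,0.07,-2,0,20]]}}

```text
time_s: 3.37
tcp_pos: [0.5033, 0.4038, 0.0702]
ee_rot: [[-0.13, -0.991, 0.003], [-0.991, 0.13, 0.002], [-0.003, -0.003, -1.0]]
wrist_force: [0.4, -0.2, 0.8]
gripper_width: 0.919
gripper_force: 0.0
```

Request:
{"fn": "servo_tool", "kwargs": {"targets": [[0,0,0,0,20],[0,0,0,0,20],[0,0,0,0,20],[0,0,0,0,20],[0,0,0,0,20]]}}

```text
time_s: 3.78
tcp_pos: [0.5019, 0.403, 0.0681]
ee_rot: [[-0.131, -0.991, 0.001], [-0.991, 0.131, 0.001], [-0.001, -0.001, -1.0]]
wrist_force: [-0.1, 0.1, -0.4]
gripper_width: 0.552
gripper_force: 0.0
```

Request:
{"fn": "servo_tool", "kwargs": {"targets": [[0,0,0,0,20],[0,0,0,0,20],[0,0,0.2,0,20],[0,0,0.5,0,20],[0,0,1,0,20]]}}

```text
time_s: 4.2
tcp_pos: [0.5006, 0.4018, 0.096]
ee_rot: [[-0.131, -0.991, -0.003], [-0.991, 0.131, -0.003], [0.004, 0.003, -1.0]]
wrist_force: [-0.3, -0.3, -3.7]
gripper_width: 0.382
gripper_force: 30.0
```

Lifted, with 3.7 N of weight showing. I'll carry it up and over to the large well.

Request:
{"fn": "servo_tool", "kwargs": {"targets": [[0,0,0.7,0,20],[0,0,1.4,0,20],[0,0,2,0,20],[0,-0.5,2.3,0,20],[0.2,-1.2,2.5,0,20]]}}

```text
time_s: 4.62
tcp_pos: [0.5073, 0.3678, 0.1742]
ee_rot: [[-0.128, -0.992, 0.001], [-0.992, 0.128, 0.002], [-0.002, -0.001, -1.0]]
wrist_force: [0.7, -1.0, -3.6]
gripper_width: 0.379
gripper_force: 30.0
```

Request:
{"fn": "servo_tool", "kwargs": {"targets": [[0.3,-1.1,0,0,20],[0.7,-2.2,0,0,20],[1.1,-3.3,0,0,20],[1.5,-4.4,0,0,20],[1.9,-5.5,0,0,20]]}}

```text
time_s: 5.03
tcp_pos: [0.5642, 0.1994, 0.1724]
ee_rot: [[-0.131, -0.991, -0.001], [-0.991, 0.131, -0.0], [0.001, 0.001, -1.0]]
wrist_force: [0.3, -0.1, -2.7]
gripper_width: 0.381
gripper_force: 30.0
```

Request:
{"fn": "servo_tool", "kwargs": {"targets": [[0.3,-1.1,0,0,20],[0.7,-2.2,0,0,20],[1.1,-3.3,0,0,20],[1.5,-4.4,0,0,20],[1.9,-5.5,0,0,20]]}}

```text
time_s: 5.45
tcp_pos: [0.6211, 0.0345, 0.1723]
ee_rot: [[-0.131, -0.991, -0.001], [-0.991, 0.131, -0.0], [0.0, 0.001, -1.0]]
wrist_force: [1.1, 0.7, -2.7]
gripper_width: 0.384
gripper_force: 30.0
```

Request:
{"fn": "servo_tool", "kwargs": {"targets": [[0.3,-1.1,0,0,20],[0.7,-2.0,0,0,20],[0.9,-2.8,0,0,20],[1,-3.3,0,0,20],[1,-3.3,0,0,20]]}}

```text
time_s: 5.87
tcp_pos: [0.6511, -0.0656, 0.1719]
ee_rot: [[-0.135, -0.991, -0.002], [-0.991, 0.135, -0.001], [0.001, 0.002, -1.0]]
wrist_force: [0.4, -0.2, -4.1]
gripper_width: 0.377
gripper_force: 30.0
```

```bash
python3 - <<'E'
from h import *
t=cap('top');s=cap('scene')
a=t['pixels'][90:250,240:440];b=s['pixels'][150:310,240:440]
z=np.hstack([cv2.resize(i,None,fx=2,fy=2) for i in(a,b)])
cv2.imwrite('pics/p1.png',cv2.cvtColor(z,cv2.COLOR_RGB2BGR))
v=r.sense();print(v['tcp_pos'],v['joints'])
E
```

```text
[ 0.65093288 -0.062513    0.17201897] [ 8.63658217e+00  2.67030882e+01  1.20989950e+00 -5.03767699e-02
 -6.45720471e+01 -1.62000983e+01]
```

View pics/p1.png

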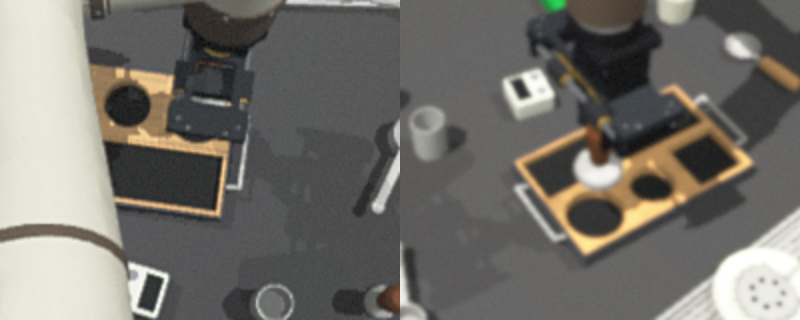

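The tamper hangs upright over the large well; its base is at scene pixel about (339,234). I'll check how far the base hangs below the TCP.

```bash
python3 - <<'E'
from h import *
s=cap('scene');p=r.sense()['tcp_pos']
m=cv2.inRange(s['pixels'],(165,165,160),(255,255,255));m[:215]=0;m[255:]=0;m[:,:320]=0;m[:,360:]=0
c=max(cv2.findContours(m,0,1)[0],key=cv2.contourArea);x,y,w,h=cv2.boundingRect(c);print(x,y,w,h)
for u,v in[(x+w/2,y+h),(x+w/2,y+h/2)]:
    q,e=tri(ray(s,u,v),(np.array(p),np.array([0,0,1.])));print(q.round(4),e,p[2]-q[2])
# predicted lower silhouette of base disc for offset d
T=np.linalg.inv(s['world_from_camera'])
for d in(.060,.064,.068,.072,.076):
    a=np.linspace(0,6.28,73);P=np.c_[p[0]+.029*np.cos(a),p[1]+.029*np.sin(a),np.full(73,p[2]-d),np.ones(73)]@T.T
    u=s['fx']*P[:,0]/P[:,2]+s['cx'];v=s['fy']*P[:,1]/P[:,2]+s['cy'];print(d,u.min().round(1),u.max().round(1),v.max().round(1))
E
```

```text
328 225 24 19
[ 0.6524 -0.0603  0.0766] 0.0040554605865391535 0.09558832284478154
[ 0.652  -0.0608  0.1128] 0.002739979179266766 0.059381138509043224
0.06 326.4 351.2 244.5
0.064 326.4 351.1 245.6
0.068 326.4 351.0 246.6
0.072 326.3 351.0 247.7
0.076 326.3 350.9 248.7
```

Request:
{"fn": "servo_tool", "kwargs": {"targets": [[0,0,-0.8,0,20],[0,0,-1.6,0,20],[0,0,-2.3,0,20],[0,0,-2.8,0,20],[0,0,-3,0,20]]}}

```text
time_s: 6.43
tcp_pos: [0.6495, -0.0606, 0.0796]
ee_rot: [[-0.129, -0.992, -0.005], [-0.992, 0.129, 0.0], [0.001, 0.005, -1.0]]
wrist_force: [-0.5, -0.7, -2.7]
gripper_width: 0.38
gripper_force: 30.0
```

Request:
{"fn": "servo_tool", "kwargs": {"targets": [[0,0,-0.05,0,20],[0,0,-0.1,0,20],[0,0,-0.15,0,20],[0,0,-0.18,0,20],[0,0,-0.2,0,20]]}}

```text
time_s: 6.85
tcp_pos: [0.6523, -0.062, 0.0775]
ee_rot: [[-0.13, -0.991, 0.002], [-0.991, 0.13, 0.0], [-0.0, -0.002, -1.0]]
wrist_force: [1.0, -0.9, -3.0]
gripper_width: 0.382
gripper_force: 30.0
```

Request:
{"fn": "servo_tool", "kwargs": {"targets": [[0,0,-0.04,0,20],[0,0,-0.07,0,20],[0,0,-0.1,0,20],[0,0,-0.1,0,20],[0,0,-0.1,0,20]]}}

```text
time_s: 7.27
tcp_pos: [0.6523, -0.0623, 0.0763]
ee_rot: [[-0.13, -0.992, 0.002], [-0.992, 0.13, -0.001], [0.0, -0.002, -1.0]]
wrist_force: [-3.6, 0.8, 7.6]
gripper_width: 0.387
gripper_force: 30.1
```

Request:
{"fn": "servo_tool", "kwargs": {"targets": [[0,0,-0.03,0,20],[0,0,-0.05,0,20],[0,0,-0.07,0,20],[0,0,-0.07,0,20],[0,0,-0.07,0,20]]}}

```text
time_s: 7.68
tcp_pos: [0.6524, -0.0624, 0.0762]
ee_rot: [[-0.129, -0.992, 0.003], [-0.992, 0.129, -0.001], [0.001, -0.003, -1.0]]
wrist_force: [-6.3, 0.9, 14.2]
gripper_width: 0.381
gripper_force: 30.1
```

Seated at the expected height. Release and retreat.

Request:
{"fn": "servo_tool", "kwargs": {"targets": [[0,0,0.1,0,20],[0,0,0.1,0,60],[0,0,0.1,0,87],[0,0,0.1,0,87],[0,0,0.1,0,87]]}}

```text
time_s: 8.1
tcp_pos: [0.652, -0.0622, 0.0741]
ee_rot: [[-0.131, -0.991, 0.0], [-0.991, 0.131, -0.0], [0.0, -0.0, -1.0]]
wrist_force: [0.5, 0.0, 0.2]
gripper_width: 0.6
gripper_force: 0.0
```

Request:
{"fn": "servo_tool", "kwargs": {"targets": [[0,0,0,0,87],[0,0,0.7,0,87],[0,0,1.6,0,87],[0,0,2.6,0,87],[0,0,3.6,0,87]]}}

```text
time_s: 8.52
tcp_pos: [0.6515, -0.0623, 0.183]
ee_rot: [[-0.131, -0.991, -0.001], [-0.991, 0.131, -0.0], [0.001, 0.001, -1.0]]
wrist_force: [0.5, -0.6, -0.4]
gripper_width: 0.956
gripper_force: 0.0
```

Request:
{"fn": "servo_tool", "kwargs": {"targets": [[-1.2,0.3,0.2,0,87],[-2.4,0.6,0.5,0,87],[-3.6,0.9,0.5,0,87],[-4.8,1.2,0.5,0,87],[-6,1.5,0.5,0,87]]}}

```text
time_s: 8.93
tcp_pos: [0.4702, -0.017, 0.1973]
ee_rot: [[-0.131, -0.991, 0.0], [-0.991, 0.131, 0.0], [-0.0, -0.0, -1.0]]
wrist_force: [0.4, 1.1, 1.3]
gripper_width: 0.998
gripper_force: 0.0
```

```bash
python3 - <<'E'
from h import *
print(r.sense()['tcp_pos'])
cap('wrist','w2.png');cap('top','t2.png');cap('scene','s2.png')
a=cv2.imread('pics/t2.png')[90:250,240:440];b=cv2.imread('pics/s2.png')[150:310,240:440]
w=cv2.imread('pics/w2.png')
cv2.imwrite('pics/p2.png',np.vstack([np.hstack([cv2.resize(i,(320,256)) for i in(a,b)]),w[:300]]))
E
```

```text
[ 0.47019476 -0.01701929  0.19728045]
```

View pics/p2.png

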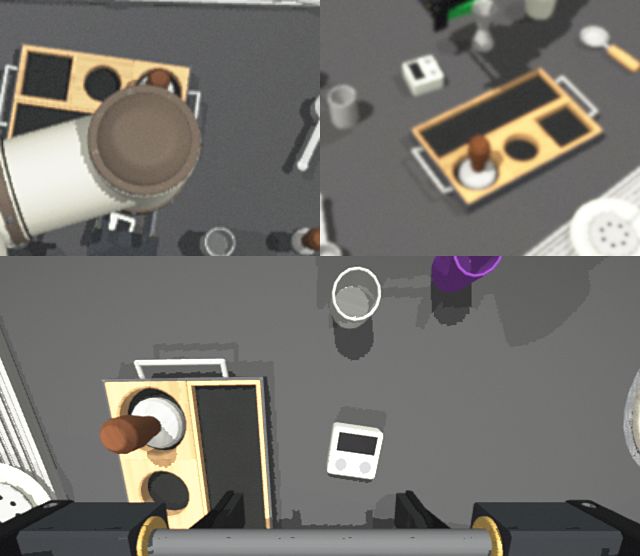

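The tamper stands seated in the large well. This wrist view (rows shown here +256) has the cup rim at (357,38), the timer at (355,195) and the small well at (168,236).

```bash
python3 - <<'E'
from h import *
w=cap('wrist');w1=np.load('w1.npy',allow_pickle=True).item()
print('cup',onz(w,357,38.5,.06).round(4),onz(w1,320.5,82,.06).round(4),tri(ray(w,357,38.5),ray(w1,320.5,82)))
m=cv2.inRange(w['pixels'],(185,185,185),(255,255,255));m[:150]=0;m[240:]=0;m[:,:310]=0;m[:,400:]=0
c=max(cv2.findContours(m,0,1)[0],key=cv2.contourArea);q=cv2.boxPoints(cv2.minAreaRect(c));P=np.array([onz(w,*p,.032)[:2] for p in q])
print('timer',P.round(3).tolist(),P.mean(0))
m=cv2.inRange(cv2.cvtColor(w['pixels'],cv2.COLOR_RGB2HSV),(8,60,120),(28,255,255));m[:100]=0;m[:,275:]=0
# outer near edge of wood: right side line
cs=cv2.findContours(m,0,1)[0];c=max(cs,key=cv2.contourArea)
q=c[:,0];tr=q[np.argmax(q[:,0]-q[:,1])];tl=q[np.argmin(q[:,0]+q[:,1])];print('wood corners',tr,onz(w,*tr,.027).round(4),tl,onz(w,*tl,.027).round(4))
A=onz(w,*tl,.027);B=onz(w,*tr,.027);d=(A-B)/np.linalg.norm(A-B);print('len',np.linalg.norm(A-B),np.degrees(np.arctan2(d[1],d[0])))
y=np.array([-d[1],d[0],0])
print('well centres from corner', [(A-d*.045+y*(.045+k*.086)).round(4)[:2].tolist() for k in range(3)])
E
```

```text
cup [ 0.4188 -0.152   0.06  ] [ 0.4238 -0.1478  0.06  ] (array([ 0.42422468, -0.14426979,  0.09996256]), np.float64(1.9844588722171607e-05))
timer [[0.468, 0.02], [0.453, -0.037], [0.399, -0.021], [0.412, 0.037]] [ 4.33128302e-01 -1.68323641e-04]
wood corners [259 124] [ 0.5258 -0.0901  0.027 ] [105 125] [ 0.6891 -0.1103  0.027 ]
len 0.16455603475682626 -7.082062270202681
well centres from corner [[0.6499, -0.0601], [0.6606, 0.0252], [0.6712, 0.1105]]
```

Request:
{"fn": "servo_tool", "kwargs": {"targets": [[-0.3,-1.2,0,0,87],[-0.6,-2.4,0,0,87],[-1,-3.4,0,0,87],[-1.4,-4.2,0,0,87],[-1.6,-4.4,0,0,87]]}}

```text
time_s: 9.55
tcp_pos: [0.4238, -0.1518, 0.1972]
ee_rot: [[-0.134, -0.991, -0.0], [-0.991, 0.134, -0.0], [0.001, 0.0, -1.0]]
wrist_force: [-0.2, -0.5, 0.8]
gripper_width: 0.999
gripper_force: 0.0
```

Request:
{"fn": "servo_tool", "kwargs": {"targets": [[-0.08,0.05,-1.2,0,87],[-0.08,0.05,-2.4,0,87],[-0.08,0.05,-3.6,0,87],[-0.08,0.05,-4.6,0,87],[-0.08,0.05,-5.1,0,87]]}}

```text
time_s: 9.97
tcp_pos: [0.4203, -0.1475, 0.0409]
ee_rot: [[-0.132, -0.991, -0.005], [-0.991, 0.132, 0.0], [0.0, 0.005, -1.0]]
wrist_force: [1.0, -0.4, -0.9]
gripper_width: 1.001
gripper_force: 0.0
```

Request:
{"fn": "servo_tool", "kwargs": {"targets": [[0,0,0,0,80],[0,0,0,0,60],[0,0,0,0,35],[0,0,0,0,35],[0,0,0,0,35]]}}

```text
time_s: 10.38
tcp_pos: [0.4226, -0.1476, 0.0457]
ee_rot: [[-0.13, -0.991, 0.003], [-0.991, 0.13, -0.0], [-0.0, -0.003, -1.0]]
wrist_force: [-0.1, 0.4, 0.6]
gripper_width: 0.704
gripper_force: 0.0
```

Request:
{"fn": "servo_tool", "kwargs": {"targets": [[0,0,0,0,35],[0,0,0,0,35],[0,0,0,0,35],[0,0,0,0,35],[0,0,0,0,35]]}}

```text
time_s: 10.8
tcp_pos: [0.4214, -0.1477, 0.0448]
ee_rot: [[-0.13, -0.991, 0.0], [-0.991, 0.13, -0.0], [0.0, -0.0, -1.0]]
wrist_force: [-2.7, 0.7, 5.6]
gripper_width: 0.497
gripper_force: 30.0
```

Gripped at 43 mm. I'll lift it and carry it to the small well at (0.661, 0.0245).

Request:
{"fn": "servo_tool", "kwargs": {"targets": [[0,0,0.4,0,35],[0,0,1.2,0,35],[0,0,2.2,0,35],[0,0.1,3.3,0,35],[0.3,0.4,4.2,0,35]]}}

```text
time_s: 11.22
tcp_pos: [0.429, -0.136, 0.1719]
ee_rot: [[-0.132, -0.991, -0.0], [-0.991, 0.132, 0.0], [-0.0, 0.0, -1.0]]
wrist_force: [1.5, 0.3, -0.9]
gripper_width: 0.497
gripper_force: 30.0
```

Request:
{"fn": "servo_tool", "kwargs": {"targets": [[0.9,0.7,0,0,35],[2,1.5,0,0,35],[3.1,2.3,0,0,35],[4.2,3.1,0,0,35],[5.2,3.8,0,0,35]]}}

```text
time_s: 11.63
tcp_pos: [0.5877, -0.02, 0.1698]
ee_rot: [[-0.13, -0.991, -0.0], [-0.991, 0.13, 0.0], [-0.0, 0.0, -1.0]]
wrist_force: [0.3, -0.4, -0.2]
gripper_width: 0.492
gripper_force: 30.0
```

Request:
{"fn": "servo_tool", "kwargs": {"targets": [[0.9,0.6,0,0,35],[1.7,1.1,0,0,35],[2.3,1.4,0,0,35],[2.5,1.53,0,0,35],[2.5,1.53,0,0,35]]}}

```text
time_s: 12.05
tcp_pos: [0.6619, 0.0252, 0.1686]
ee_rot: [[-0.13, -0.992, -0.002], [-0.992, 0.13, -0.0], [0.0, 0.002, -1.0]]
wrist_force: [-0.3, 0.6, -1.3]
gripper_width: 0.499
gripper_force: 30.0
```

Request:
{"fn": "servo_tool", "kwargs": {"targets": [[0,0,0,0,35],[0,0,0,0,35],[0,0,0,0,35],[0,0,0,0,35],[0,0,0,0,35]]}}

```text
time_s: 12.47
tcp_pos: [0.6609, 0.0238, 0.1709]
ee_rot: [[-0.131, -0.991, 0.001], [-0.991, 0.131, 0.0], [-0.0, -0.001, -1.0]]
wrist_force: [-0.6, -0.5, -1.0]
gripper_width: 0.493
gripper_force: 30.0
```

```bash
python3 - <<'E'
from h import *
w=cap('wrist','w3.png');s=cap('scene','s3.png');p=np.array(r.sense()['tcp_pos']);print(p)
cv2.imwrite('pics/p3.png',np.hstack([cv2.imread('pics/w3.png')[80:320,100:500],cv2.resize(cv2.imread('pics/s3.png')[170:290,280:440],(320,240))]))
E
```

```text
[0.66108433 0.02399371 0.17077093]
```

View pics/p3.png

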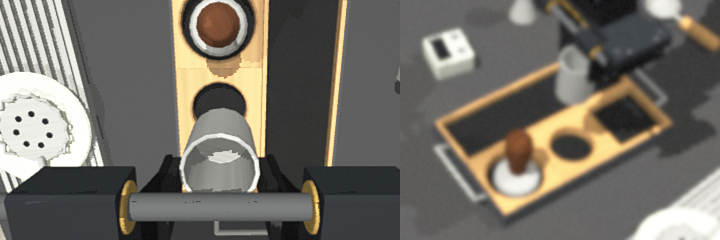

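The cup hangs upright above the small well, in line with it. Lower it.

Request:
{"fn": "servo_tool", "kwargs": {"targets": [[0,0,-0.9,0,35],[0,0,-1.9,0,35],[0,0,-2.8,0,35],[0,0,-3.4,0,35],[0,0,-3.65,0,35]]}}

```text
time_s: 12.98
tcp_pos: [0.6591, 0.0238, 0.0573]
ee_rot: [[-0.131, -0.991, -0.006], [-0.991, 0.131, -0.001], [0.002, 0.006, -1.0]]
wrist_force: [0.1, 0.1, -1.4]
gripper_width: 0.496
gripper_force: 30.0
```

Request:
{"fn": "servo_tool", "kwargs": {"targets": [[0,0,-0.05,0,35],[0,0,-0.1,0,35],[0,0,-0.13,0,35],[0,0,-0.16,0,35],[0,0,-0.16,0,35]]}}

```text
time_s: 13.4
tcp_pos: [0.662, 0.0244, 0.0573]
ee_rot: [[-0.131, -0.991, 0.002], [-0.991, 0.131, 0.001], [-0.001, -0.002, -1.0]]
wrist_force: [-0.1, 0.6, -0.4]
gripper_width: 0.497
gripper_force: 30.0
```

Request:
{"fn": "servo_tool", "kwargs": {"targets": [[0,0,-0.04,0,35],[0,0,-0.07,0,35],[0,0,-0.1,0,35],[0,0,-0.1,0,35],[0,0,-0.1,0,35]]}}

```text
time_s: 13.82
tcp_pos: [0.6616, 0.0243, 0.054]
ee_rot: [[-0.13, -0.991, 0.001], [-0.991, 0.13, -0.0], [-0.0, -0.001, -1.0]]
wrist_force: [-1.8, -0.0, 4.2]
gripper_width: 0.496
gripper_force: 30.0
```

Request:
{"fn": "servo_tool", "kwargs": {"targets": [[0,0,0.05,0,35],[0,0,0.05,0,60],[0,0,0.05,0,87],[0,0,0.05,0,87],[0,0,0.05,0,87]]}}

```text
time_s: 14.23
tcp_pos: [0.6613, 0.0242, 0.0543]
ee_rot: [[-0.131, -0.991, -0.0], [-0.991, 0.131, -0.0], [0.0, 0.0, -1.0]]
wrist_force: [0.8, -0.7, 0.1]
gripper_width: 0.717
gripper_force: 0.0
```

Request:
{"fn": "servo_tool", "kwargs": {"targets": [[0,0,0.2,0,87],[0,0,0.8,0,87],[0,0,1.7,0,87],[0,0,2.7,0,87],[0,0,3.7,0,87]]}}

```text
time_s: 14.65
tcp_pos: [0.6611, 0.0241, 0.1669]
ee_rot: [[-0.131, -0.991, -0.001], [-0.991, 0.131, -0.0], [0.0, 0.001, -1.0]]
wrist_force: [0.5, -0.1, -0.4]
gripper_width: 0.988
gripper_force: 0.0
```

Request:
{"fn": "servo_tool", "kwargs": {"targets": [[-1.2,-0.1,0,-0.05,87],[-2.4,-0.3,0,-0.1,87],[-3.6,-0.4,0,-0.15,87],[-4.8,-0.6,0,-0.15,87],[-6,-0.7,0,-0.15,87]]}}

```text
time_s: 15.07
tcp_pos: [0.4797, 0.0027, 0.1659]
ee_rot: [[-0.278, -0.961, 0.001], [-0.961, 0.278, 0.0], [-0.0, -0.001, -1.0]]
wrist_force: [-0.5, 0.1, 1.5]
gripper_width: 0.997
gripper_force: 0.0
```

Request:
{"fn": "servo_tool", "kwargs": {"targets": [[-1,-0.1,0,0,87],[-1.62,-0.1,0,0,87],[-1.62,-0.1,-0.9,0,87],[-1.62,-0.1,-1.9,0,87],[-1.62,-0.1,-2.5,0,87]]}}

```text
time_s: 15.48
tcp_pos: [0.4316, 0.0001, 0.0897]
ee_rot: [[-0.278, -0.961, 0.0], [-0.961, 0.278, 0.001], [-0.001, 0.0, -1.0]]
wrist_force: [0.1, -0.6, -0.5]
gripper_width: 1.001
gripper_force: 0.0
```

```bash
python3 - <<'E'
from h import *
cap('scene','s4.png');cap('wrist','w4.png');print(r.sense()['tcp_pos'])
cv2.imwrite('pics/p4.png',np.hstack([cv2.imread('pics/w4.png'),cv2.resize(cv2.imread('pics/s4.png')[150:290,280:440],(457,400))])[:,::1][:, :])
i=cv2.imread('pics/p4.png');cv2.imwrite('pics/p4.png',cv2.resize(i,(800,292)))
E
```

```text
[ 4.30558170e-01 -3.99472174e-04  8.86890479e-02]
```

View pics/p4.png

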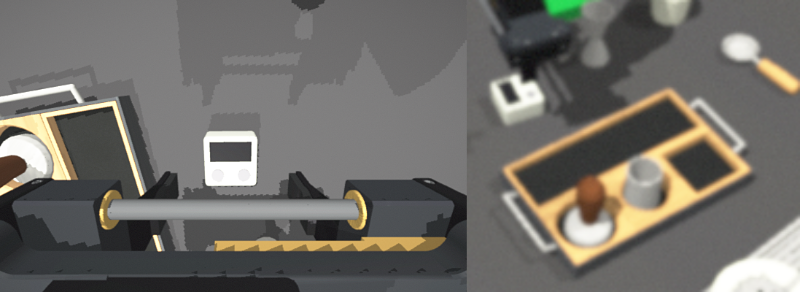

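The cup is seated. The timer is square to the fingers and between them, at wrist pixel about (315,217) at full scale. Descend and grip its upper half.

Request:
{"fn": "servo_tool", "kwargs": {"targets": [[0.07,0,-0.8,0,87],[0.07,0,-1.5,0,87],[0.07,0,-1.78,0,87],[0.07,0,-1.78,0,70],[0.07,0,-1.78,0,48]]}}

```text
time_s: 16.0
tcp_pos: [0.4357, 0.0005, 0.038]
ee_rot: [[-0.277, -0.961, 0.001], [-0.961, 0.277, -0.0], [-0.0, -0.001, -1.0]]
wrist_force: [0.4, 0.1, -0.3]
gripper_width: 0.921
gripper_force: 0.0
```

Request:
{"fn": "servo_tool", "kwargs": {"targets": [[0,0,0,0,48],[0,0,0,0,48],[0,0,0,0,48],[0,0,0,0,48],[0,0,0,0,48]]}}

```text
time_s: 16.42
tcp_pos: [0.4351, 0.0004, 0.0376]
ee_rot: [[-0.277, -0.961, 0.001], [-0.961, 0.277, 0.0], [-0.001, -0.001, -1.0]]
wrist_force: [0.7, 0.2, -0.4]
gripper_width: 0.582
gripper_force: 0.0
```

Request:
{"fn": "servo_tool", "kwargs": {"targets": [[0,0,0,0,48],[0,0,0,0,48],[0,0,0.3,0,48],[0,0,0.8,0,48],[0,0,1.3,0,48]]}}

```text
time_s: 16.83
tcp_pos: [0.4343, 0.0001, 0.0762]
ee_rot: [[-0.277, -0.961, -0.002], [-0.961, 0.277, -0.001], [0.001, 0.002, -1.0]]
wrist_force: [-0.4, -0.7, -0.2]
gripper_width: 0.557
gripper_force: 0.0
```

The fingers closed past the timer's width without any force, so I'll look again.

```bash
python3 - <<'E'
from h import *
s=cap('scene','s5.png');w=cap('wrist','w5.png');print(r.sense()['tcp_pos'])
cv2.imwrite('pics/p5.png',np.hstack([cv2.imread('pics/w5.png')[100:400,120:520],cv2.resize(cv2.imread('pics/s5.png')[150:230,260:366],(400,300))]))
m=cv2.inRange(w['pixels'],(185,185,185),(255,255,255));m[:120]=0;m[270:]=0;m[:,:220]=0;m[:,400:]=0
c=max(cv2.findContours(m,0,1)[0],key=cv2.contourArea);q=cv2.boxPoints(cv2.minAreaRect(c));P=np.array([onz(w,*p,.032)[:2] for p in q])
print(P.round(3).tolist(),P.mean(0))
E
```

```text
[0.4364998  0.00078357 0.07803911]
[[0.45, -0.037], [0.399, -0.023], [0.413, 0.036], [0.469, 0.02]] [ 0.43260157 -0.00116024]
```

View pics/p5.png

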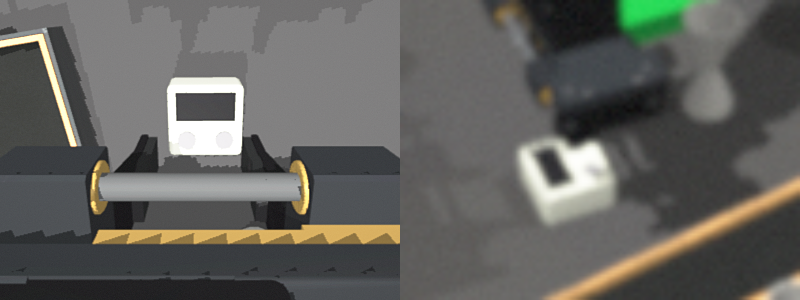

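The timer hasn't moved, still centred at (0.433, −0.001). The pads just passed over it, so I'll open and go about 5 mm lower.

Request:
{"fn": "servo_tool", "kwargs": {"targets": [[-0.1,-0.05,0,0,87],[-0.1,-0.05,0,0,87],[-0.1,-0.05,0,0,87],[-0.1,-0.05,-0.2,0,87],[-0.1,-0.05,-0.4,0,87]]}}

```text
time_s: 17.35
tcp_pos: [0.4317, -0.0012, 0.0634]
ee_rot: [[-0.277, -0.961, -0.0], [-0.961, 0.277, -0.0], [0.0, 0.0, -1.0]]
wrist_force: [-0.2, -1.1, -0.5]
gripper_width: 0.845
gripper_force: 0.0
```

Request:
{"fn": "servo_tool", "kwargs": {"targets": [[0,0,-0.4,0,87],[0,0,-0.8,0,87],[0,0,-1.1,0,87],[0,0,-1.1,0,87],[0,0,-1.1,0,87]]}}

```text
time_s: 17.77
tcp_pos: [0.4312, -0.0015, 0.0302]
ee_rot: [[-0.277, -0.961, -0.002], [-0.961, 0.277, -0.001], [0.002, 0.002, -1.0]]
wrist_force: [0.4, 0.4, 0.6]
gripper_width: 0.994
gripper_force: 0.0
```

Request:
{"fn": "servo_tool", "kwargs": {"targets": [[0.04,0,0.03,0,70],[0.04,0,0.03,0,48],[0.04,0,0.03,0,48],[0.04,0,0.03,0,48],[0.04,0,0.03,0,48]]}}

```text
time_s: 18.18
tcp_pos: [0.4332, -0.0012, 0.0324]
ee_rot: [[-0.277, -0.961, 0.001], [-0.961, 0.277, 0.0], [-0.001, -0.001, -1.0]]
wrist_force: [0.3, -0.4, -1.2]
gripper_width: 0.703
gripper_force: 0.0
```

Request:
{"fn": "servo_tool", "kwargs": {"targets": [[0,0,0,0,48],[0,0,0,0,48],[0,0,0,0,48],[0,0,0,0,48],[0,0,0,0,48]]}}

```text
time_s: 18.6
tcp_pos: [0.433, -0.0012, 0.0321]
ee_rot: [[-0.277, -0.961, 0.0], [-0.961, 0.277, -0.0], [0.0, -0.0, -1.0]]
wrist_force: [0.2, -0.0, 0.3]
gripper_width: 0.554
gripper_force: 0.0
```

```bash
python3 - <<'E'
from h import *
s=cap('scene','s6.png');w=cap('wrist','w6.png');t=cap('top','t6.png');p=np.array(r.sense()['tcp_pos']);R=np.array(r.sense()['ee_rot'])
def pr(c,P):
    q=np.linalg.inv(c['world_from_camera'])@np.r_[P,1];return (c['fx']*q[0]/q[2]+c['cx'],c['fy']*q[1]/q[2]+c['cy'])
for c,n in((s,'s'),(w,'w'),(t,'t')):
    print(n,[np.round(pr(c,p+R@np.array(k)),1).tolist() for k in((0,.025,.017),(0,-.025,.017),(0,.025,-.002),(0,-.025,-.002))])
    I=cv2.imread(f'pics/{n}6.png')
    for k in((0,.024,.017),(0,-.024,.017)):
        u=pr(c,p+R@np.array(k));cv2.circle(I,tuple(int(round(x)) for x in u),1,(0,0,255),-1)
    cv2.imwrite(f'pics/{n}6m.png',I)
cv2.imwrite('pics/p6.png',np.hstack([cv2.imread('pics/w6m.png')[60:360,120:520],cv2.resize(cv2.imread('pics/s6m.png')[150:230,260:366],(400,300),interpolation=cv2.INTER_CUBIC)]))
E
```

```text
s [[300.2, 192.0], [306.7, 204.1], [300.0, 187.3], [306.6, 199.4]]
w [[359.0, 236.4], [281.5, 236.4], [363.1, 248.9], [277.7, 249.0]]
t [[308.4, 245.6], [314.6, 225.8], [308.4, 245.2], [314.8, 225.1]]
```

View pics/p6.png

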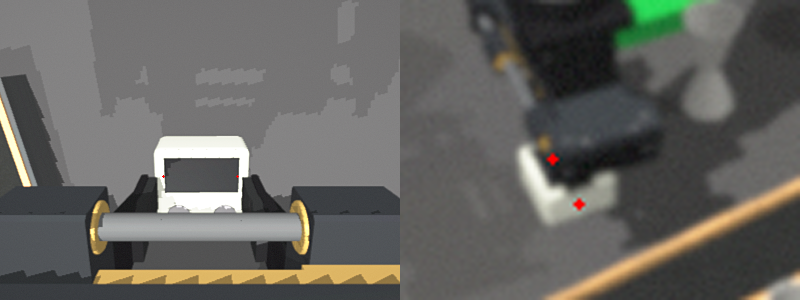

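Wrist crop: the fingers lie either side of the timer, at (148,178) and (248,178). In the scene crop the near finger seems to end around the timer's top edge. I'll reopen, go 6 mm lower and close again.

Request:
{"fn": "servo_tool", "kwargs": {"targets": [[0,0,0.4,0,87],[0,0,0.4,0,87],[0,0,0.4,0,87],[0,0,0.4,0,87],[0,0,0.4,0,87]]}}

```text
time_s: 19.17
tcp_pos: [0.4327, -0.0013, 0.0437]
ee_rot: [[-0.277, -0.961, -0.001], [-0.961, 0.277, -0.0], [0.0, 0.001, -1.0]]
wrist_force: [0.0, 0.5, 0.1]
gripper_width: 0.843
gripper_force: 0.0
```

Request:
{"fn": "servo_tool", "kwargs": {"targets": [[0,0,-0.3,0,87],[0,0,-0.6,0,87],[0,0,-0.6,0,70],[0,0,-0.6,0,48],[0,0,-0.6,0,48]]}}

```text
time_s: 19.58
tcp_pos: [0.4331, -0.0012, 0.0261]
ee_rot: [[-0.277, -0.961, -0.0], [-0.961, 0.277, -0.0], [0.0, 0.0, -1.0]]
wrist_force: [0.7, -0.5, -0.5]
gripper_width: 0.854
gripper_force: 0.0
```

Request:
{"fn": "servo_tool", "kwargs": {"targets": [[0,0,0,0,48],[0,0,0,0,48],[0,0,0,0,48],[0,0,0,0,48],[0,0,0,0,48]]}}

```text
time_s: 20.0
tcp_pos: [0.4335, -0.0012, 0.0272]
ee_rot: [[-0.277, -0.961, 0.001], [-0.961, 0.277, -0.0], [-0.0, -0.001, -1.0]]
wrist_force: [-2.1, 0.2, 10.2]
gripper_width: 0.568
gripper_force: 5.0
```

Request:
{"fn": "servo_tool", "kwargs": {"targets": [[0,0,0,0,48],[0,0,0,0,48],[0,0,0,0,48],[0,0,0,0,48],[0,0,0,0,48]]}}

```text
time_s: 20.42
tcp_pos: [0.4334, -0.0011, 0.0273]
ee_rot: [[-0.277, -0.961, 0.001], [-0.961, 0.277, 0.0], [-0.0, -0.001, -1.0]]
wrist_force: [-2.1, 1.0, 9.7]
gripper_width: 0.554
gripper_force: 5.0
```

The 10 N upward push means the pads are resting on the timer's top edge, so at this opening they sit higher than nominal. Open, go another 5 mm lower and close.

Request:
{"fn": "servo_tool", "kwargs": {"targets": [[0,0,0.4,0,87],[0,0,0.4,0,87],[0,0,0.4,0,87],[0,0,0.4,0,87],[0,0,0.4,0,87]]}}

```text
time_s: 20.83
tcp_pos: [0.4327, -0.0013, 0.0376]
ee_rot: [[-0.277, -0.961, -0.001], [-0.961, 0.277, -0.0], [0.0, 0.001, -1.0]]
wrist_force: [0.9, 0.0, -0.1]
gripper_width: 0.842
gripper_force: 0.0
```

Request:
{"fn": "servo_tool", "kwargs": {"targets": [[0,0,-0.2,0,87],[0,0,-0.4,0,87],[0,0,-0.54,0,87],[0,0,-0.54,0,48],[0,0,-0.54,0,48]]}}

```text
time_s: 21.25
tcp_pos: [0.4326, -0.0014, 0.0212]
ee_rot: [[-0.277, -0.961, -0.002], [-0.961, 0.277, -0.001], [0.001, 0.001, -1.0]]
wrist_force: [-0.5, 0.5, -0.1]
gripper_width: 0.914
gripper_force: 0.0
```

Request:
{"fn": "servo_tool", "kwargs": {"targets": [[0,0,0,0,48],[0,0,0,0,48],[0,0,0,0,48],[0,0,0,0,48],[0,0,0,0,48]]}}

```text
time_s: 21.67
tcp_pos: [0.4332, -0.0012, 0.022]
ee_rot: [[-0.277, -0.961, 0.0], [-0.961, 0.277, 0.0], [-0.0, -0.0, -1.0]]
wrist_force: [0.5, 0.9, 0.9]
gripper_width: 0.635
gripper_force: 30.0
```

Request:
{"fn": "servo_tool", "kwargs": {"targets": [[0,0,0,0,48],[0,0,0,0,48],[0,0,0,0,48],[0,0,0,0,48],[0,0,0,0,48]]}}

```text
time_s: 22.08
tcp_pos: [0.4332, -0.0012, 0.022]
ee_rot: [[-0.277, -0.961, 0.0], [-0.961, 0.277, 0.0], [-0.0, -0.0, -1.0]]
wrist_force: [-1.9, 0.7, 3.4]
gripper_width: 0.638
gripper_force: 30.0
```

Gripped at 55.5 mm with full force. I'll lift it and carry it to the pocket at (0.6715, 0.1095).

Request:
{"fn": "servo_tool", "kwargs": {"targets": [[0,0,0.3,0,48],[0,0,0.9,0,48],[0,0,1.8,0,48],[0,0,2.8,0,48],[0.3,0.2,3.8,0.03,48]]}}

```text
time_s: 22.5
tcp_pos: [0.4394, 0.0038, 0.1362]
ee_rot: [[-0.249, -0.968, -0.004], [-0.968, 0.249, -0.001], [0.002, 0.004, -1.0]]
wrist_force: [0.3, 0.3, -1.2]
gripper_width: 0.635
gripper_force: 30.0
```

Request:
{"fn": "servo_tool", "kwargs": {"targets": [[0.9,0.4,0.2,0.04,48],[2,0.9,0.2,0.08,48],[3.1,1.4,0.2,0.12,48],[4.2,1.9,0.2,0.12,48],[5.3,2.4,0.2,0.12,48]]}}

```text
time_s: 22.92
tcp_pos: [0.6019, 0.0773, 0.1412]
ee_rot: [[-0.131, -0.991, -0.001], [-0.991, 0.131, -0.0], [0.0, 0.001, -1.0]]
wrist_force: [0.2, 0.2, -0.6]
gripper_width: 0.634
gripper_force: 30.0
```

Request:
{"fn": "servo_tool", "kwargs": {"targets": [[1,0.5,0,0,48],[1.8,0.8,0,0,48],[2.2,1,0,0,48],[2.35,1.1,0,0,48],[2.35,1.1,0,0,48]]}}

```text
time_s: 23.33
tcp_pos: [0.6716, 0.1101, 0.1402]
ee_rot: [[-0.131, -0.991, -0.002], [-0.991, 0.131, -0.0], [0.001, 0.002, -1.0]]
wrist_force: [-0.6, 0.1, -1.1]
gripper_width: 0.64
gripper_force: 30.0
```

Request:
{"fn": "servo_tool", "kwargs": {"targets": [[0,0,0,0,48],[0,0,0,0,48],[0,0,0,0,48],[0,0,0,0,48],[0,0,0,0,48]]}}

```text
time_s: 23.75
tcp_pos: [0.6711, 0.1095, 0.1424]
ee_rot: [[-0.131, -0.991, 0.0], [-0.991, 0.131, 0.0], [-0.0, -0.0, -1.0]]
wrist_force: [-0.3, 0.3, -0.5]
gripper_width: 0.635
gripper_force: 30.0
```

```bash
python3 - <<'E'
from h import *
w=cap('wrist','w7.png');s=cap('scene','s7.png');t=cap('top','t7.png');print(r.sense()['tcp_pos'])
cv2.imwrite('pics/p7.png',np.vstack([np.hstack([cv2.resize(cv2.imread('pics/s7.png')[150:290,300:440],(300,300)),cv2.resize(cv2.imread('pics/t7.png')[90:230,220:360],(300,300))]),cv2.imread('pics/w7.png')[50:350,20:620]]))
E
```

```text
[0.67138833 0.10967606 0.14215486]
```

View pics/p7.png

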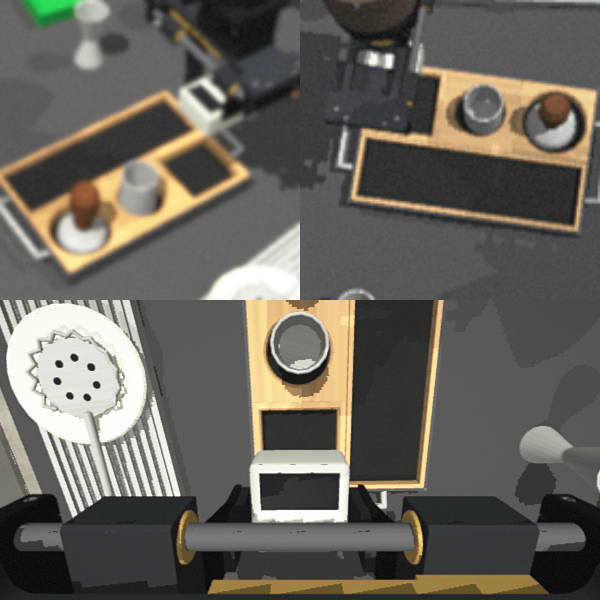

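The timer hangs level, its x centre lined up with the pocket (columns 299 and 298). Lower it.

Request:
{"fn": "servo_tool", "kwargs": {"targets": [[0,0,-0.8,0,48],[0,0,-1.7,0,48],[0,0,-2.5,0,48],[0,0,-3.1,0,48],[0,0,-3.35,0,48]]}}

```text
time_s: 24.32
tcp_pos: [0.6695, 0.1092, 0.0379]
ee_rot: [[-0.131, -0.991, -0.005], [-0.991, 0.131, -0.002], [0.002, 0.005, -1.0]]
wrist_force: [-0.4, -0.7, -1.2]
gripper_width: 0.639
gripper_force: 30.0
```

Request:
{"fn": "servo_tool", "kwargs": {"targets": [[0,0,-0.03,0,48],[0,0,-0.06,0,48],[0,0,-0.09,0,48],[0,0,-0.12,0,48],[0,0,-0.12,0,48]]}}

```text
time_s: 24.73
tcp_pos: [0.6722, 0.11, 0.039]
ee_rot: [[-0.131, -0.991, 0.002], [-0.991, 0.131, 0.001], [-0.001, -0.002, -1.0]]
wrist_force: [-0.4, -0.3, -1.6]
gripper_width: 0.638
gripper_force: 30.0
```

Request:
{"fn": "servo_tool", "kwargs": {"targets": [[0,0,-0.03,0,48],[0,0,-0.06,0,48],[0,0,-0.09,0,48],[0,0,-0.09,0,48],[0,0,-0.09,0,48]]}}

```text
time_s: 25.15
tcp_pos: [0.6716, 0.1098, 0.0351]
ee_rot: [[-0.131, -0.991, 0.0], [-0.991, 0.131, -0.0], [-0.0, -0.0, -1.0]]
wrist_force: [-1.0, -0.7, 0.3]
gripper_width: 0.638
gripper_force: 30.0
```

Request:
{"fn": "servo_tool", "kwargs": {"targets": [[0,0,-0.02,0,48],[0,0,-0.04,0,48],[0,0,-0.04,0,48],[0,0,-0.04,0,48],[0,0,-0.04,0,48]]}}

```text
time_s: 25.57
tcp_pos: [0.6716, 0.1098, 0.0351]
ee_rot: [[-0.13, -0.991, 0.001], [-0.991, 0.13, -0.0], [0.0, -0.001, -1.0]]
wrist_force: [-2.7, 0.0, 4.8]
gripper_width: 0.632
gripper_force: 30.0
```

Seated at the predicted height. Release, rise, and head to the scoop, turning the fingers across it.

Request:
{"fn": "servo_tool", "kwargs": {"targets": [[0,0,0.04,0,55],[0,0,0.04,0,62],[0,0,0.04,0,66],[0,0,0.04,0,66],[0,0,0.04,0,66]]}}

```text
time_s: 25.98
tcp_pos: [0.6715, 0.1097, 0.0348]
ee_rot: [[-0.131, -0.991, -0.0], [-0.991, 0.131, -0.0], [0.0, 0.0, -1.0]]
wrist_force: [0.3, 1.1, -0.4]
gripper_width: 0.75
gripper_force: 0.0
```

Request:
{"fn": "servo_tool", "kwargs": {"targets": [[0,0,0.2,0,66],[0,0,0.8,0,66],[0,0,1.8,0,87],[0,0,3,0,87],[0,0,4.2,0,87]]}}

```text
time_s: 26.4
tcp_pos: [0.6711, 0.1095, 0.1622]
ee_rot: [[-0.131, -0.991, -0.001], [-0.991, 0.131, -0.001], [0.001, 0.001, -1.0]]
wrist_force: [0.6, 0.6, 0.0]
gripper_width: 0.905
gripper_force: 0.0
```

Request:
{"fn": "servo_tool", "kwargs": {"targets": [[-0.4,-1.2,0.2,0.1,87],[-0.8,-2.4,0.3,0.2,87],[-1.2,-3.6,0.3,0.3,87],[-1.6,-4.8,0.3,0.4,87],[-2,-6,0.3,0.5,87]]}}

```text
time_s: 26.82
tcp_pos: [0.6108, -0.0716, 0.1709]
ee_rot: [[0.366, -0.931, 0.001], [-0.931, -0.366, 0.0], [0.0, -0.001, -1.0]]
wrist_force: [1.0, 0.2, -0.3]
gripper_width: 0.991
gripper_force: 0.0
```

Request:
{"fn": "servo_tool", "kwargs": {"targets": [[-0.4,-1.2,0,0.11,87],[-0.8,-2.4,0,0.22,87],[-1.2,-3.6,0,0.33,87],[-1.6,-4.8,0,0.44,87],[-2,-6,0,0.55,87]]}}

```text
time_s: 27.23
tcp_pos: [0.5508, -0.2519, 0.1708]
ee_rot: [[0.798, -0.602, 0.001], [-0.602, -0.798, -0.0], [0.001, -0.0, -1.0]]
wrist_force: [0.4, -0.5, -0.1]
gripper_width: 1.001
gripper_force: 0.0
```

Request:
{"fn": "servo_tool", "kwargs": {"targets": [[-0.4,-0.8,0,0.1,87],[-0.4,-1.2,0,0.2,87],[-0.4,-1.2,0,0.23,87],[-0.4,-1.2,0,0.23,87],[-0.4,-1.2,0,0.23,87]]}}

```text
time_s: 27.65
tcp_pos: [0.5395, -0.2864, 0.1704]
ee_rot: [[0.912, -0.411, 0.0], [-0.411, -0.912, -0.0], [0.0, -0.0, -1.0]]
wrist_force: [-0.7, 0.3, -0.4]
gripper_width: 0.999
gripper_force: 0.0
```

```bash
python3 - <<'E'
from h import *
print(r.sense()['tcp_pos'])
w=cap('wrist','w8.png');cap('scene','s8.png')
cv2.imwrite('pics/p8.png',np.vstack([cv2.imread('pics/w8.png')[:300],cv2.resize(cv2.imread('pics/s8.png')[170:295,260:460],(440,275))[:, :].copy() if 0 else cv2.copyMakeBorder(cv2.resize(cv2.imread('pics/s8.png')[170:295,260:460],(440,275)),0,0,0,200,0)]))
E
```

```text
[ 0.53945656 -0.28639707  0.17036762]
```

View pics/p8.png

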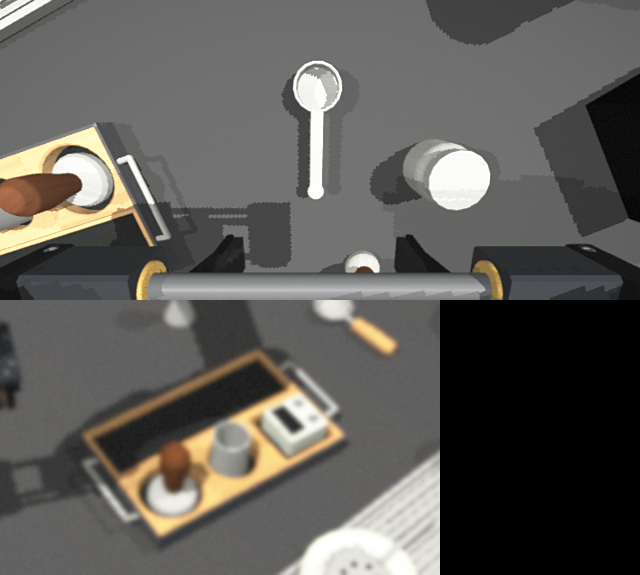

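The timer sits in its pocket. The scoop's bowl rim is at (317.5,87) and the handle end at (316,192), aligned with the tool; the white jar to its right is at (458,180) on top.

```bash
python3 - <<'E'
from h import *
w=cap('wrist');t=cv2.cvtColor(cv2.imread('pics/top0.png'),cv2.COLOR_BGR2RGB);tc=cap('top')
a=onz(w,317.5,87,.03);b=onz(w,316,192,.03);print('bowl',a.round(4),'end',b.round(4),np.degrees(np.arctan2(*(b-a)[1::-1])),np.linalg.norm(a-b))
print('bowl tri',tri(ray(w,317.5,87),ray(tc,446.3,156.6)),'end',tri(ray(w,316,192),ray(tc,429.1,194)))
m=cv2.inRange(w['pixels'],(170,170,170),(255,255,255));c=[x for x in cv2.findContours(m,0,1)[0] if cv2.pointPolygonTest(x,(458,180),False)>0][0]
(x,y),rr=cv2.minEnclosingCircle(c);p,e=tri(ray(w,x,y),ray(tc,487,205));print('jar top',p,e,'rad',np.linalg.norm(onz(w,x+rr,y,p[2])-onz(w,x,y,p[2])))
E
```

```text
bowl [ 0.6327 -0.3252  0.03  ] end [ 0.5406 -0.282   0.03  ] 154.8339347285768 0.10169925479679046
bowl tri (array([ 0.63214877, -0.32515553,  0.03562298]), np.float64(0.00025267081740183)) end (array([ 0.54002394, -0.28260572,  0.030131  ]), np.float64(0.001710358014667062))
jar top [ 0.51121495 -0.40882316  0.06249717] 0.0014094517240422293 rad 0.032363596905759955
```

Request:
{"fn": "servo_tool", "kwargs": {"targets": [[1.1,-0.4,0,0,87],[2.2,-0.9,0,0,87],[3.1,-1.29,0,0,87],[3.1,-1.29,-1,0,87],[3.1,-1.29,-2,0,87]]}}

```text
time_s: 28.27
tcp_pos: [0.6357, -0.3253, 0.1108]
ee_rot: [[0.913, -0.409, 0.005], [-0.409, -0.913, -0.002], [0.006, -0.001, -1.0]]
wrist_force: [0.4, -0.0, -2.1]
gripper_width: 0.998
gripper_force: 0.0
```

Request:
{"fn": "servo_tool", "kwargs": {"targets": [[0,0,-0.8,0,87],[0,0,-1.5,0,87],[0,0,-2,0,87],[0,0,-2.2,0,87],[0,0,-2.2,0,87]]}}

```text
time_s: 28.68
tcp_pos: [0.6317, -0.3241, 0.042]
ee_rot: [[0.913, -0.409, -0.004], [-0.409, -0.913, 0.001], [-0.004, 0.0, -1.0]]
wrist_force: [-0.6, 0.1, -0.2]
gripper_width: 1.0
gripper_force: 0.0
```

Request:
{"fn": "servo_tool", "kwargs": {"targets": [[0,0,0,0,87],[0,0,0,0,87],[0,0,0,0,87],[0,0,0,0,87],[0,0,0,0,87]]}}

```text
time_s: 29.1
tcp_pos: [0.6329, -0.3251, 0.0451]
ee_rot: [[0.912, -0.409, 0.002], [-0.409, -0.912, -0.0], [0.002, -0.0, -1.0]]
wrist_force: [0.6, 0.9, 0.7]
gripper_width: 1.001
gripper_force: 0.0
```

Request:
{"fn": "servo_tool", "kwargs": {"targets": [[0,0,-0.4,0,87],[0,0,-0.7,0,87],[0,0,-0.84,0,87],[0,0,-0.84,0,80],[0,0,-0.84,0,60]]}}

```text
time_s: 29.52
tcp_pos: [0.6321, -0.3249, 0.0178]
ee_rot: [[0.912, -0.409, -0.002], [-0.409, -0.912, 0.0], [-0.002, 0.0, -1.0]]
wrist_force: [0.5, 0.6, -0.4]
gripper_width: 0.919
gripper_force: 0.0
```

Request:
{"fn": "servo_tool", "kwargs": {"targets": [[0,0,0,0,38],[0,0,0,0,38],[0,0,0,0,38],[0,0,0,0,38],[0,0,0,0,38]]}}

```text
time_s: 29.93
tcp_pos: [0.6327, -0.325, 0.0192]
ee_rot: [[0.912, -0.409, 0.001], [-0.409, -0.912, -0.0], [0.001, -0.0, -1.0]]
wrist_force: [-0.4, -1.4, 0.9]
gripper_width: 0.553
gripper_force: 0.3
```

Request:
{"fn": "servo_tool", "kwargs": {"targets": [[0,0,0,0,38],[0,0,0,0,38],[0,0,0,0,38],[0,0,0,0,38],[0,0,0,0,38]]}}

```text
time_s: 30.35
tcp_pos: [0.6326, -0.325, 0.0192]
ee_rot: [[0.912, -0.409, 0.0], [-0.409, -0.912, -0.0], [0.0, 0.0, -1.0]]
wrist_force: [0.2, 0.4, 1.4]
gripper_width: 0.512
gripper_force: 30.0
```

Gripped at 44.5 mm. I'll lift it, turn −1.25 rad and carry it to the trough, with the bowl going to (0.578, 0.018) clear of the tamper.

Request:
{"fn": "servo_tool", "kwargs": {"targets": [[0,0,0.3,0,38],[0,0,0.9,0,38],[0,0,1.8,0,38],[0,0,2.9,0,38],[0,0,4,0,38]]}}

```text
time_s: 30.77
tcp_pos: [0.6318, -0.3247, 0.1395]
ee_rot: [[0.912, -0.409, -0.002], [-0.409, -0.912, 0.001], [-0.002, 0.0, -1.0]]
wrist_force: [0.9, -0.8, -0.4]
gripper_width: 0.514
gripper_force: 30.0
```

Request:
{"fn": "servo_tool", "kwargs": {"targets": [[-0.1,0.7,0.4,-0.1,38],[-0.3,1.6,0.4,-0.2,38],[-0.5,2.6,0.4,-0.3,38],[-0.6,3.6,0.4,-0.4,38],[-0.8,4.6,0.4,-0.5,38]]}}

```text
time_s: 31.18
tcp_pos: [0.6082, -0.1857, 0.1512]
ee_rot: [[0.6, -0.8, 0.001], [-0.8, -0.6, 0.0], [0.0, -0.001, -1.0]]
wrist_force: [0.1, -0.2, -0.9]
gripper_width: 0.512
gripper_force: 30.0
```

Request:
{"fn": "servo_tool", "kwargs": {"targets": [[-0.2,1,0,-0.1,38],[-0.3,2,0,-0.2,38],[-0.5,3,0,-0.3,38],[-0.6,4,0,-0.4,38],[-0.8,5,0,-0.5,38]]}}

```text
time_s: 31.6
tcp_pos: [0.5843, -0.0354, 0.1512]
ee_rot: [[0.143, -0.99, 0.001], [-0.99, -0.143, 0.0], [-0.0, -0.001, -1.0]]
wrist_force: [0.4, -0.0, -1.0]
gripper_width: 0.517
gripper_force: 30.0
```

Request:
{"fn": "servo_tool", "kwargs": {"targets": [[-0.1,0.8,0,-0.1,38],[-0.2,1.4,0,-0.2,38],[-0.22,1.83,0,-0.25,38],[-0.22,1.83,0,-0.25,38],[-0.22,1.83,0,-0.25,38]]}}

```text
time_s: 32.02
tcp_pos: [0.5778, 0.0185, 0.1511]
ee_rot: [[-0.098, -0.995, 0.0], [-0.995, 0.098, 0.0], [-0.0, -0.0, -1.0]]
wrist_force: [0.2, -0.5, -0.3]
gripper_width: 0.516
gripper_force: 30.0
```

Request:
{"fn": "servo_tool", "kwargs": {"targets": [[0,0,0,0,38],[0,0,0,0,38],[0,0,0,0,38],[0,0,0,0,38],[0,0,0,0,38]]}}

```text
time_s: 32.43
tcp_pos: [0.578, 0.0174, 0.1508]
ee_rot: [[-0.102, -0.995, -0.0], [-0.995, 0.102, -0.0], [0.0, 0.0, -1.0]]
wrist_force: [0.2, -0.1, -0.3]
gripper_width: 0.513
gripper_force: 30.0
```

```bash
python3 - <<'E'
from h import *
w=cap('wrist','w9.png');s=cap('scene','s9.png');t=cap('top','t9.png');print(r.sense()['tcp_pos'])
cv2.imwrite('pics/p9.png',np.vstack([np.hstack([cv2.resize(cv2.imread('pics/s9.png')[160:290,290:430],(320,297)),cv2.resize(cv2.imread('pics/t9.png')[90:230,220:371],(320,297))]),cv2.imread('pics/w9.png')[:300]]))
E
```

```text
[0.57792548 0.01771942 0.15080983]
```

View pics/p9.png

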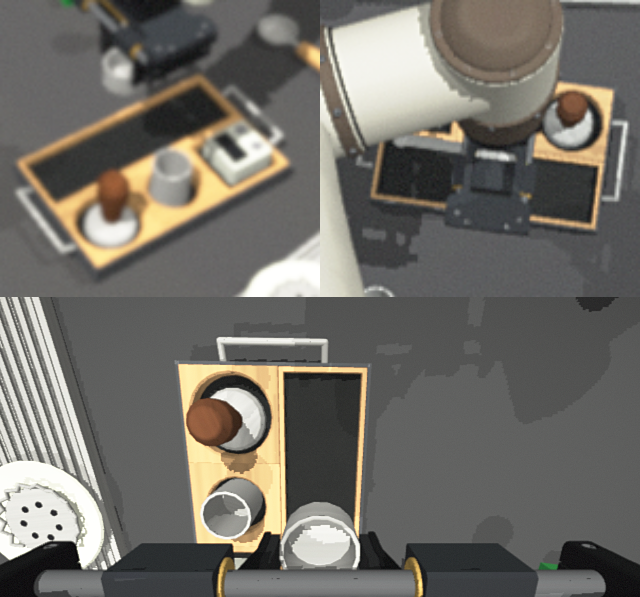

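The bowl (column 320) is centred on the trough (columns 284–362) and the handle points along it. Lower it.

Request:
{"fn": "servo_tool", "kwargs": {"targets": [[0,0,-0.8,0,38],[0,0,-1.8,0,38],[0,0,-2.7,0,38],[0,0,-3.3,0,38],[0,0,-3.6,0,38]]}}

```text
time_s: 33.0
tcp_pos: [0.5762, 0.0175, 0.0401]
ee_rot: [[-0.101, -0.995, -0.005], [-0.995, 0.101, -0.001], [0.002, 0.005, -1.0]]
wrist_force: [-0.8, -0.1, -0.3]
gripper_width: 0.515
gripper_force: 30.0
```

Request:
{"fn": "servo_tool", "kwargs": {"targets": [[0,0,-0.03,0,38],[0,0,-0.06,0,38],[0,0,-0.09,0,38],[0,0,-0.12,0,38],[0,0,-0.12,0,38]]}}

```text
time_s: 33.42
tcp_pos: [0.5786, 0.0182, 0.0403]
ee_rot: [[-0.101, -0.995, 0.002], [-0.995, 0.101, 0.001], [-0.001, -0.002, -1.0]]
wrist_force: [0.3, -0.0, -0.6]
gripper_width: 0.511
gripper_force: 30.0
```

Request:
{"fn": "servo_tool", "kwargs": {"targets": [[0,0,-0.03,0,38],[0,0,-0.06,0,38],[0,0,-0.09,0,38],[0,0,-0.09,0,38],[0,0,-0.09,0,38]]}}

```text
time_s: 33.83
tcp_pos: [0.5779, 0.0179, 0.0365]
ee_rot: [[-0.101, -0.995, -0.0], [-0.995, 0.101, -0.0], [0.0, 0.0, -1.0]]
wrist_force: [-0.2, -0.2, -0.8]
gripper_width: 0.514
gripper_force: 30.0
```

Request:
{"fn": "servo_tool", "kwargs": {"targets": [[0,0,-0.02,0,38],[0,0,-0.04,0,38],[0,0,-0.05,0,38],[0,0,-0.05,0,38],[0,0,-0.05,0,38]]}}

```text
time_s: 34.25
tcp_pos: [0.5781, 0.018, 0.0361]
ee_rot: [[-0.1, -0.995, 0.0], [-0.995, 0.1, -0.0], [0.0, -0.0, -1.0]]
wrist_force: [-0.5, 0.2, 5.4]
gripper_width: 0.511
gripper_force: 30.0
```

Touchdown at the expected height. Release gently, then retreat up and back.

Request:
{"fn": "servo_tool", "kwargs": {"targets": [[0,0,0.04,0,45],[0,0,0.04,0,50],[0,0,0.04,0,56],[0,0,0.04,0,60],[0,0,0.04,0,60]]}}

```text
time_s: 34.67
tcp_pos: [0.578, 0.018, 0.0361]
ee_rot: [[-0.101, -0.995, 0.0], [-0.995, 0.101, -0.0], [0.0, -0.0, -1.0]]
wrist_force: [-0.5, -0.2, 0.6]
gripper_width: 0.669
gripper_force: 0.0
```

Request:
{"fn": "servo_tool", "kwargs": {"targets": [[0,0,0.1,0,60],[0,0,0.4,0,60],[0,0,1.1,0,60],[0,0,2.1,0,60],[0,0,3.2,0,60]]}}

```text
time_s: 35.08
tcp_pos: [0.5771, 0.0177, 0.1329]
ee_rot: [[-0.101, -0.995, -0.003], [-0.995, 0.101, -0.001], [0.001, 0.002, -1.0]]
wrist_force: [0.6, 0.7, 0.0]
gripper_width: 0.69
gripper_force: 0.0
```

Request:
{"fn": "servo_tool", "kwargs": {"targets": [[-0.5,0,1,0,60],[-1.3,0,2,0,60],[-2.3,0,2.5,0,60],[-3.3,0,2.5,0,60],[-4.3,0,2.5,0,60]]}}

```text
time_s: 35.5
tcp_pos: [0.4484, 0.0181, 0.2093]
ee_rot: [[-0.101, -0.995, 0.004], [-0.995, 0.101, 0.002], [-0.002, -0.004, -1.0]]
wrist_force: [-0.6, -0.4, 0.0]
gripper_width: 0.69
gripper_force: 0.0
```

```bash
python3 - <<'E'
from h import *
s=cap('scene','s10.png');t=cap('top','t10.png');cap('wrist','w10.png')
cv2.imwrite('pics/p10.png',np.hstack([cv2.resize(cv2.imread('pics/s10.png')[130:310,190:470],(560,360)),cv2.resize(cv2.imread('pics/w10.png')[:300,90:290],(240,360))]))
E
```

```text
(no output)
```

View pics/p10.png

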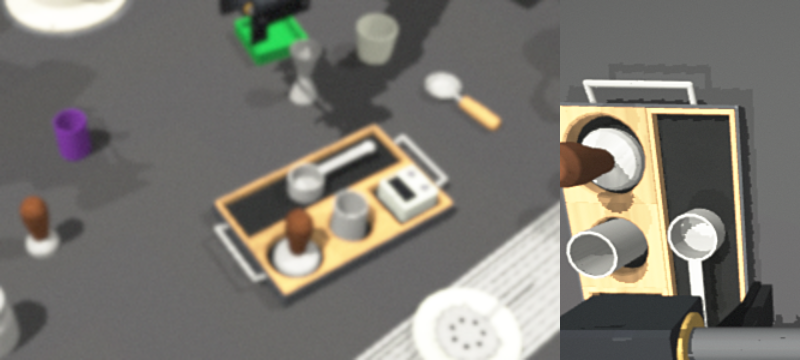

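All four tools are seated: tamper at (297,245), cup at (350,215), timer at (408,190) and scoop lying lengthwise at (330,170). The narrow tamper and jigger still stand where they were, and the robot touches nothing.

```bash
python3 -c "
from station import r
print(r.finish_job())"
```

```text
the job is handed in; nothing more can be done
None
```

I put the tamper, cup, timer and scoop in their places in the caddy, left the narrow tamper and jigger standing where they were, and handed the job in at about 36 s of the 106 s allowed. The timer took four tries to grip, the third pressing its top with about 10 N.

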